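# Weigh a specimen jar on the notched beam balance

## Robot

A 6-joint arm with a two-finger parallel gripper is mounted at the origin on the work surface. World frame = base frame: x ahead of the robot, y to its left, z up, the work surface at z = 0. Lengths are in mm, angles in rad, forces in N, time in s.
With the tool pointing down it reaches from about 350 to 975 mm from the base axis. Payload 7.1 kg.
Tool frame: the origin (TCP) lies between the finger pads; the fingertips stand 19 mm ahead of it and the grasp point (between the pads) is the TCP; z points along the fingers, y is the line along which they close (so a half turn about z gives the same grasp; the last joint's range is limited). The gripper opens to 88 mm and grips with 3 to 60 N. Pads are 20 mm wide; open, the fingers measure 115 mm over their backs; the gripper's body (75 mm by 178 mm) begins 61 mm behind the grasp point.
Start: joints at [1.101, 0.423, 1.63, -0, 1.089, -0.019], TCP at [272.271, 562.56, 241.675] pointing down, gripper open.
Joint ranges: [-3, 3], [-0.9, 2.11], [0.09, 2.58], [-1.31, 4.45], [0.11, 2.69], [-2.54, 2.54]. Speed limits (rad/s): [2.39, 2.39, 3.01, 3.14, 3.14, 3.14].

## Interface

Orientations are given as a rotation vector (axis times angle).
In Python, from workcell import ctrl gives the robot as it stands.
- The arm moves only by the tool arm_command, never from a script. Its argument "series" is a list of rows, each an object with "linear": the shift along the tool's x, y, z in m, a list of three; "turn": the turn about the tool's z in rad. A call has 1 to 10 rows; each row shifts and turns the commanded pose from where the row before left it, along the tool's axes as they then stand; what a row does not reach is not made up. A row lasts 1/10 s, in which the tool goes at most 50 mm and 8.59 degrees, less where a joint would pass 70% of its speed; a pose out of reach is approached as far as the arm can. A call with a gripper value outside its range is refused whole. "jaw" is the opening, from -1 (shut) to 1 (fully open), set as the call begins (left out, the last holds). The fingers move at their own pace and stop on an object; the grip force is fixed at half the most. Time passes only in rows, so rows that do not move let the fingers close. It gives the time, the measured TCP pose, the force, the opening and the grip force at its end, in the units of the state.
- ctrl.get_obs(): the state, without advancing time (a new reading comes with each control period).
- ctrl.get_image(name): name is "side" or "top"; returns a dict with "frame" (400x640x3 uint8, blue, green, red), "fx", "fy", "cx", "cy" (pixels), "k1" (the pictures are not rectified: a ray, as slopes to the right and down, at radius r is drawn at 1 + k1 r^2 times it, then the intrinsics apply), "rvec" (rotation vector, rad) and "tvec" (3), from world to camera coordinates, as OpenCV has them. Camera axes: x right, y down, z forward; pixel columns grow to the right and rows downward; lengths in mm; the calibration is good to about 2 mm. A picture is of the moment at which its call begins. There is no depth.
- ctrl.close_job(): hands the job in; it is judged then, once.
The state is a dict: "t": time; "qpos": joint angles; "qvel": joint speeds; "joint_torque": joint torques, N m; "ee_pos": TCP position; "orientation": TCP orientation; "ft_force": force on the tool from outside, world axes, zero at the start; "moment": the same for the moment, N m; "width": finger opening in mm; "grasp_force": force on a finger pad.
Only numpy, scipy, OpenCV 4.12 (cv2) and the standard library are available. Lean on these libraries where they do the work, as an engineer would, in place of code of your own. Each camera call takes 0.05 s, during which the arm holds its last target. There are 200 camera calls.

## Task

Set the orange-capped specimen jar gently upright on the pan of the beam balance, then slide the brass poise along the notched beam until the beam floats level with its red pointer in the green band, and leave jar and poise standing there with your hand off. Hold the poise only lightly by its knob, without pressing or pulling hard on the balance, and leave the other things on the bench alone.

Things in the scene. Friction and masses are not known exactly. Their poses are not given: they have to be found in the camera images.
- balance: Grey stand of a beam balance, base 110 x 370 mm, fixed. Origin on the bench below the beam's pivot, z up. The beam lies along y: short arm with pan to +y, long notched arm to -y. Pivot 125 mm above the origin, between two cheeks 142 mm high. At y = -275 mm stands a white plate, 34 mm wide, up to 184 mm high, with a green band (114 to 136 mm high, black line in its middle) beside the red pointer.
- beam (a joint): Tilt of the beam, rad: 0 = level; positive = pointer high, pan low (load outweighs poise); negative = pointer low. Rests on stops at -0.10 and +0.10 when far out of balance; left free it settles in about 1 s. One notch of the poise changes it by about 0.058 between the stops. Pushing the knob tips it too: read it with nothing touching.
- pointer (a point): Tip of the red pointer, at the end of the long arm, 268 mm from the pivot (aluminium beam 10 mm wide, 14 mm high, with cross teeth on top).
- pan_top (a point): Centre of the upper surface of the round steel load pan (110 mm across, rim 5 mm higher), 100 mm from the pivot, 26 mm above pivot level when the beam is level. The pan rises and sinks 10 mm with the beam but a linkage keeps it horizontal; where on it the load stands does not matter.
- poise_knob (a point): Centre of the black upright knob on the brass poise: 20 mm diameter, 45 mm tall, top 20 mm above this point, standing on the poise's block whose top is 25 mm below it. The point lies 46 mm above the beam's middle line, which passes through the pivot. The knob rises and sinks with the beam (up to 19 mm at the far end).
- jar_mid (a point): Centre, half-way up, of the specimen jar to be weighed: amber glass, orange cap, 48 mm diameter, 75 mm tall, standing upright on the bench; it weighs between 150 and 300 g.
- spare_mid (a point): Centre, half-way up, of another jar of the same shape but with a green cap; a bystander.
- wash: Small white spray bottle with an orange head, 60 mm diameter, 142 mm tall, origin under its centre; a bystander.
- rack: Purple tube rack, 70 x 110 x 35 mm with small tubes standing out 16 mm, origin under its centre; a bystander.
- jar: The whole specimen jar (origin under its centre, z up).
- pan: The load pan on its stem (origin at the beam's middle line, 26 mm below the pan's upper surface).
- poise: The brass poise, 36 mm across the beam, 26 mm along it; origin in the beam's middle line. It slides from 45 to 189 mm from the pivot over 19 notches 8 mm apart (first at 45 mm); it drops into each notch and 3 to 5 N along the beam clicks it on. It starts in the first notch, where it balances the empty pan; each notch farther out balances about 20 g more.

How it is judged:
By the outcome, as a careful person would: the job done as asked, in the order asked, and still so for the second after the job is handed in, with the robot touching nothing.
It also fails if it takes over 61 s, if anything falls off the work surface, if the arm or the gripper's body presses on something with over 40 N, if the wrist force passes 120 N, or if a joint passes its speed limit or range.

## Working session

There is one attempt and no reset: what is moved stays moved. The work goes in short steps, Python scripts to look and compute and a tool call to move; the robot and the scene stay as the last step left them, time stands still between calls to the robot, and variables do not carry over. Pictures are saved under pics/ and viewed, at most 10 in all, crops included, and the job is handed in when it is done.

Besides the shell and the picture viewer there is one more tool, called after ">>>" as name([rows], argument=value, ...), one row to a line, values as JSON. arm_command: Moves the arm, as the interface text tells. Its arguments: {"type":"object","properties":{"series":{"type":"array"},"jaw":{"type":"number"}},"required":["series"]}

```bash
mkdir -p pics
cat > h.py <<'E'
import numpy as np, cv2
from workcell import ctrl
def grab(n,save=None):
    d=ctrl.get_image(n)
    if save: cv2.imwrite('pics/'+save,d['frame'])
    return d
def ray(d,u,v):
    K=np.array([[d['fx'],0,d['cx']],[0,d['fy'],d['cy']],[0,0,1.]])
    x,y=cv2.undistortPoints(np.array([[[u,v]]],float),K,np.array([d['k1'],0,0,0.]))[0,0]
    # image model: drawn at (1+k1 r^2) times ray = OpenCV model
    R=cv2.Rodrigues(np.array(d['rvec'],float))[0]; t=np.array(d['tvec'],float).ravel()
    return -R.T@t, R.T@np.array([x,y,1.])
def onz(d,u,v,z):
    o,r=ray(d,u,v); return o+r*(z-o[2])/r[2]
def two(d1,p1,d2,p2):
    o1,r1=ray(d1,*p1); o2,r2=ray(d2,*p2)
    s=np.linalg.lstsq(np.c_[r1,-r2],o2-o1,rcond=None)[0]
    a=o1+s[0]*r1;b=o2+s[1]*r2
    return (a+b)/2,np.linalg.norm(a-b)
def proj(d,P):
    K=np.array([[d['fx'],0,d['cx']],[0,d['fy'],d['cy']],[0,0,1.]])
    return cv2.projectPoints(np.array(P,float).reshape(-1,1,3),np.array(d['rvec'],float),np.array(d['tvec'],float),K,np.array([d['k1'],0,0,0.]))[0][:,0]
def blobs(d,lo,hi,amin=15):
    m=cv2.inRange(cv2.cvtColor(d['frame'],cv2.COLOR_BGR2HSV),np.array(lo),np.array(hi))
    n,l,s,c=cv2.connectedComponentsWithStats(m)
    return [(c[i].round(1).tolist(),s[i].tolist()) for i in range(1,n) if s[i][4]>=amin]
E
python3 - <<'E'
from h import *
np.set_printoptions(precision=3,suppress=True)
for n in('top','side'):
    d=grab(n,n+'0.png'); print(n,d['k1'],d['fx'],ray(d,320,200))
    print('or',blobs(d,(5,150,120),(20,255,255)));print('gr',blobs(d,(40,80,50),(85,255,255)));print('red',blobs(d,(0,150,100),(4,255,255)))
print(ctrl.get_obs())
E
```

```text
top 0.04314923845069228 490.77378505007584 (array([ 387.217,    7.833, 1368.458]), array([ 0.155, -0.016, -0.988]))
or []
gr [([297.5, 98.5], [295, 97, 6, 4, 15]), ([209.1, 156.5], [207, 155, 5, 4, 15]), ([179.7, 239.3], [172, 231, 17, 17, 219])]
red [([384.6, 210.6], [382, 208, 6, 6, 27])]
side -0.04417068674843013 486.57043328137513 (array([ 177.527, -944.865, 1074.176]), array([ 0.302,  0.699, -0.649]))
or [([314.0, 207.6], [308, 203, 13, 8, 44]), ([423.8, 290.7], [418, 283, 11, 16, 118]), ([344.4, 344.5], [336, 337, 18, 16, 224])]
gr [([320.9, 170.8], [320, 166, 3, 11, 23]), ([251.8, 174.8], [246, 170, 12, 11, 105]), ([337.8, 269.4], [332, 266, 14, 8, 61])]
red []
{'t': 0.1, 'qpos': array([ 1.101,  0.424,  1.631, -0.   ,  1.089, -0.019]), 'qvel': array([-0.001, -0.002, -0.001,  0.   , -0.001, -0.002]), 'joint_torque': array([ -0.   , -54.561, -27.432,   0.064,   0.019,  -0.   ]), 'ee_pos': array([272.057, 562.149, 240.976]), 'orientation': array([-0.702, -3.062,  0.002]), 'ft_force': array([0.046, 0.392, 1.023]), 'moment': array([-0.026, -0.004,  0.009]), 'grasp_force': 0.0, 'width': 87.76447865262494}
```

View pics/top0.png

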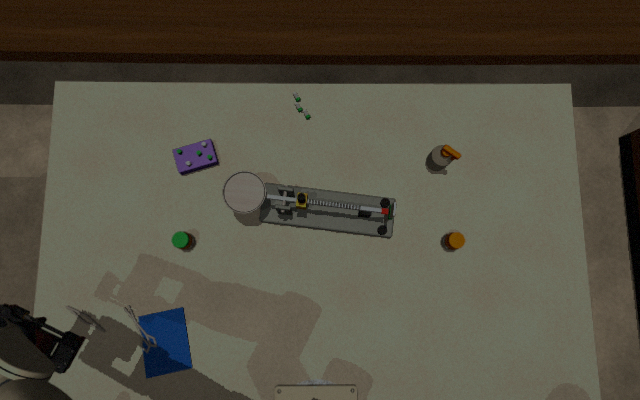

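View pics/side0.png

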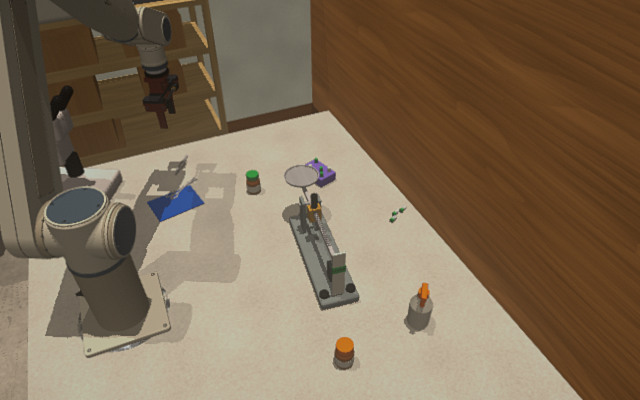

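Top view: orange jar at about (456,241), green jar at (180,240), pan at (245,192), poise at (301,200), pointer at (385,210), wash bottle at (445,157) and rack at (195,156). In the side view the cap is at (344,345), the knob at (314,201) and the pan at (300,177).

Run:
```python
from h import *
np.set_printoptions(precision=1,suppress=True)
T=grab('top');S=grab('side')
b=blobs(T,(5,120,60),(22,255,255)); print(b)
print('S',blobs(S,(5,120,60),(22,255,255),40))
for c,s in b:
    if 440<c[0]<470 and c[1]>230: print('jar top', onz(T,*c,75), 'diam', np.linalg.norm(onz(T,s[0],c[1],75)-onz(T,s[0]+s[2],c[1],75)))
print('jar side',onz(S,344.4,344.5,68), two(T,(456.3,240.6),S,(344.4,341)))
print('spare',onz(T,179.7,239.3,75))
red=blobs(T,(0,150,60),(4,255,255)); print(red)
for z in(98,125,152): print('pointer z',z,onz(T,384.6,210.6,z))
# pan ellipse: bright greyish, by Hough
g=cv2.cvtColor(T['frame'],cv2.COLOR_BGR2GRAY)
ci=cv2.HoughCircles(g[150:235,200:290],cv2.HOUGH_GRADIENT,1,50,param1=100,param2=15,minRadius=15,maxRadius=30);print(ci)
for z in(141,151): print('pan',onz(T,245,192,z))
for n,d,(x,y,w,h) in(('t',T,(215,165,190,80)),('s',S,(270,155,100,155))):
    cv2.imwrite(f'pics/{n}1.png',cv2.resize(d['frame'][y:y+h,x:x+w],None,fx=(4 if n=='t' else 3.8),fy=(4 if n=='t' else 3.8),interpolation=cv2.INTER_CUBIC))
```

```text
[([451.8, 151.1], [443, 145, 18, 14, 104]), ([444.8, 153.1], [442, 150, 8, 6, 23]), ([456.3, 239.8], [449, 232, 16, 17, 214])]
S [([188.9, 60.3], [135, 0, 88, 136, 4431]), ([507.6, 153.2], [227, 0, 413, 400, 90020]), ([96.3, 88.1], [39, 19, 128, 148, 10041]), ([252.6, 182.7], [247, 179, 12, 7, 51]), ([313.6, 211.7], [307, 203, 14, 19, 129]), ([423.1, 293.6], [418, 283, 12, 24, 181]), ([344.2, 348.6], [335, 337, 19, 24, 378])]
jar top [ 483.9 -371.7   75. ] diam 42.12710095900827
jar side [ 485.6 -370.    68. ] (array([ 483.1, -369.7,   83.3]), np.float64(3.9966959578074643))
spare [485.6 353.7  75. ]
[([384.6, 210.9], [381, 208, 8, 7, 37])]
pointer z 98 [ 558.2 -181.1   98. ]
pointer z 125 [ 554.6 -177.1  125. ]
pointer z 152 [ 550.9 -173.   152. ]
[[[44.5 43.5 20.1]]]
pan [599.7 178.2 141. ]
pan [597.9 176.8 151. ]
```

View pics/t1.png

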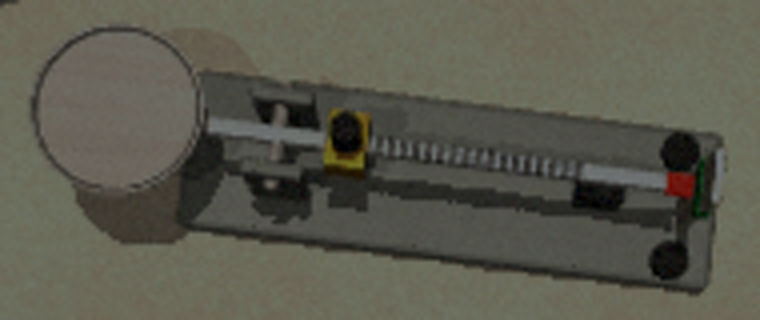

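View pics/s1.png

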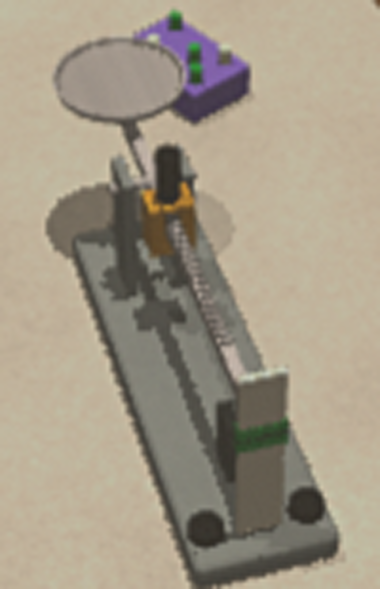

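The enlarged crops show the pan centre at about (244.7,191.7), the knob top at (301.8,196.5) and the red pointer at (385.2,211). The poise is in the first notch.

Run:
```python
from h import *
np.set_printoptions(precision=1,suppress=True)
T=grab('top');S=grab('side')
pan=onz(T,244.7,191.7,155)
print('pan',pan,'side',onz(S,270+119/3.8,155+81/3.8,155))
k=onz(T,215+347/4,165+125/4,191);print('knobtop',k,two(T,(215+347/4,165+125/4),S,(270+167/3.8,155+150/3.8)))
p=onz(T,385.2,211,128);print('ptr',p)
u=(p-pan)[:2];L=np.linalg.norm(u);u/=L;print(L,u,'pivot from pan',pan[:2]+100*u,'knob pred',pan[:2]+145*u, 'meas along',(k-pan)[:2]@u)
# base long edges of stand in crop (z ~ base height 15)
print('jar base side check', proj(S,[484,-371,75]),proj(T,[484,-371,75]))
print('wash',onz(T,445,157,110),'rack',onz(T,195,156,35))
```

```text
pan [598. 177. 155.] side [597.4 173.3 155. ]
knobtop [580.7  33.7 191. ] (array([580.5,  33.5, 194. ]), np.float64(0.5856986968484905))
ptr [ 553.1 -178.1  128. ]
357.9465285304067 [-0.1 -1. ] pivot from pan [585.5  77.8] knob pred [579.8  33.2] meas along 144.38433798887286
jar base side check [[344.  343.4]] [[456.  239.8]]
wash [ 699.4 -342.   110. ] rack [719. 333.  35.]
```

>>> arm_command([
  {"linear": [0, 0, 0], "turn": -0.11},
  {"linear": [0, 0, 0], "turn": -0.11},
  {"linear": [0, 0, 0], "turn": -0.11},
  {"linear": [-0.015, -0.045, 0], "turn": 0},
  {"linear": [-0.015, -0.045, 0], "turn": 0},
  {"linear": [-0.015, -0.045, 0], "turn": 0},
  {"linear": [-0.015, -0.045, 0], "turn": 0},
  {"linear": [-0.015, -0.045, 0], "turn": 0},
  {"linear": [-0.015, -0.045, 0], "turn": 0},
  {"linear": [-0.015, -0.045, 0], "turn": 0},
], jaw=1)

```text
t: 1.3
ee_pos: [338.5, 235.5, 241.8]
orientation: [0.189, 3.135, 0.0]
ft_force: [0.3, 0.1, -0.6]
width: 87.5
grasp_force: 0.0
```

>>> arm_command([
  {"linear": [-0.0167, -0.045, 0], "turn": 0},
  {"linear": [-0.0167, -0.045, 0], "turn": 0},
  {"linear": [-0.0167, -0.045, 0], "turn": 0},
  {"linear": [-0.0167, -0.045, 0], "turn": 0},
  {"linear": [-0.0167, -0.045, 0], "turn": 0},
  {"linear": [-0.0167, -0.045, 0], "turn": 0},
  {"linear": [-0.0167, -0.045, 0], "turn": 0},
  {"linear": [-0.0167, -0.045, 0], "turn": 0},
  {"linear": [-0.0167, -0.045, 0], "turn": 0},
  {"linear": [-0.0167, -0.045, 0], "turn": 0},
])

```text
t: 2.3
ee_pos: [450.2, -231.9, 241.8]
orientation: [0.191, 3.135, -0.0]
ft_force: [0.8, 0.7, 0.8]
width: 87.8
grasp_force: 0.0
```

>>> arm_command([
  {"linear": [-0.0167, -0.045, 0], "turn": 0},
  {"linear": [-0.0167, -0.045, 0], "turn": 0},
  {"linear": [-0.0167, -0.045, 0], "turn": 0},
  {"linear": [0, 0, 0.03], "turn": 0},
  {"linear": [0, 0, 0.03], "turn": 0},
  {"linear": [0, 0, 0], "turn": 0},
])

```text
t: 2.9
ee_pos: [481.2, -368.4, 177.7]
orientation: [-0.191, -3.13, -0.007]
ft_force: [-0.5, 0.8, 0.4]
width: 87.6
grasp_force: 0.0
```

>>> arm_command([
  {"linear": [-0.003, -0.002, 0.03], "turn": 0},
  {"linear": [0, 0, 0.03], "turn": 0},
  {"linear": [0, 0, 0.03], "turn": 0},
  {"linear": [0, 0, 0.022], "turn": 0},
  {"linear": [0, 0, 0.015], "turn": 0},
  {"linear": [0, 0, 0], "turn": 0},
])

```text
t: 3.5
ee_pos: [485.9, -371.4, 53.8]
orientation: [-0.189, -3.134, -0.002]
ft_force: [0.5, -0.1, 0.1]
width: 87.6
grasp_force: 0.0
```

>>> arm_command([
  {"linear": [0, 0, 0], "turn": 0},
  {"linear": [0, 0, 0], "turn": 0},
  {"linear": [0, 0, 0], "turn": 0},
  {"linear": [0, 0, 0], "turn": 0},
  {"linear": [0, 0, 0], "turn": 0},
  {"linear": [0, 0, 0], "turn": 0},
  {"linear": [0, 0, 0], "turn": 0},
], jaw=-0.3)

```text
t: 4.2
ee_pos: [486.5, -372.3, 55.1]
orientation: [0.19, 3.135, -0.001]
ft_force: [-0.7, 0.0, 4.4]
width: 46.8
grasp_force: 30.0
```

>>> arm_command([
  {"linear": [0, 0, -0.01], "turn": 0},
  {"linear": [0, 0, -0.02], "turn": 0},
  {"linear": [0, 0, -0.035], "turn": 0},
  {"linear": [0, 0, -0.035], "turn": 0},
  {"linear": [0, 0, -0.035], "turn": 0},
  {"linear": [0, 0, -0.035], "turn": 0},
  {"linear": [0, 0, -0.035], "turn": 0},
  {"linear": [0, 0, -0.02], "turn": 0},
  {"linear": [0, 0, 0], "turn": 0},
])

```text
t: 5.1
ee_pos: [487.4, -372.9, 283.4]
orientation: [0.189, 3.131, -0.005]
ft_force: [0.6, 0.4, -2.6]
width: 47.1
grasp_force: 30.0
```

Run:
```python
from h import *
np.set_printoptions(precision=2,suppress=True)
S=grab('side','s2.png');T=grab('top','t2.png')
o=ctrl.get_obs();print(o['ee_pos'],o['ft_force'],o['width'],o['grasp_force'],o['qpos'])
print(blobs(S,(5,150,60),(22,255,255),40));
```

```text
[ 485.92 -371.67  279.31] [ 0.03 -0.52 -1.89] 46.810719432154336 29.99925029464066 [-0.67  0.36  1.63  0.    1.15 -2.12]
[([512.9, 152.3], [311, 0, 329, 400, 86438]), ([34.4, 54.4], [5, 32, 72, 47, 1348]), ([41.7, 93.4], [35, 85, 14, 21, 101]), ([314.2, 210.0], [308, 205, 13, 13, 68]), ([341.6, 291.6], [337, 281, 10, 19, 98]), ([423.2, 293.4], [418, 283, 11, 24, 165])]
```

View pics/s2.png

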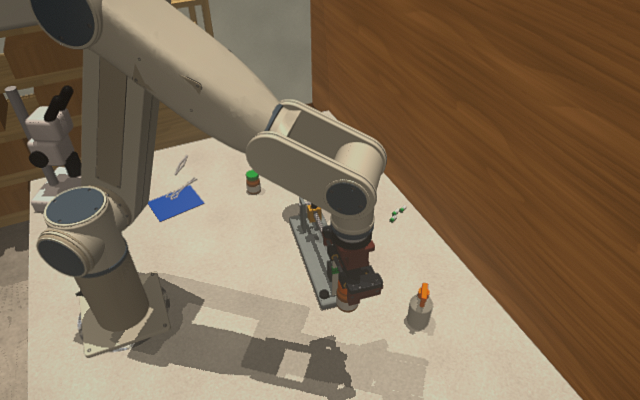

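Side view shows the jar hanging in the gripper (about 342,292), with the beam and other objects undisturbed. The load is about 2 N, which is plausible.

>>> arm_command([
  {"linear": [-0.0032, 0.02, 0], "turn": 0},
  {"linear": [-0.0032, 0.035, 0], "turn": 0},
  {"linear": [-0.0032, 0.045, 0], "turn": 0},
  {"linear": [-0.0032, 0.045, 0], "turn": 0},
  {"linear": [-0.0032, 0.045, 0], "turn": 0},
  {"linear": [-0.0032, 0.045, 0], "turn": 0},
  {"linear": [-0.0032, 0.045, 0], "turn": 0},
  {"linear": [-0.0032, 0.045, 0], "turn": 0},
  {"linear": [-0.0032, 0.045, 0], "turn": 0},
  {"linear": [-0.0032, 0.045, 0], "turn": 0},
])

```text
t: 6.2
ee_pos: [566.9, 37.9, 277.4]
orientation: [-0.189, -3.132, 0.001]
ft_force: [0.8, -0.6, -0.9]
width: 46.5
grasp_force: 30.0
```

>>> arm_command([
  {"linear": [-0.0032, 0.045, 0], "turn": 0},
  {"linear": [-0.0032, 0.045, 0], "turn": 0},
  {"linear": [-0.0032, 0.033, 0], "turn": 0},
  {"linear": [-0.0032, 0.02, 0], "turn": 0},
  {"linear": [0, 0, 0.015], "turn": 0},
  {"linear": [0, 0, 0.02], "turn": 0},
  {"linear": [0, 0, 0.015], "turn": 0},
  {"linear": [0, 0, 0], "turn": 0},
  {"linear": [0, 0, 0], "turn": 0},
])

```text
t: 7.1
ee_pos: [597.8, 175.4, 229.0]
orientation: [-0.191, -3.134, 0.001]
ft_force: [0.1, -0.4, -1.4]
width: 46.8
grasp_force: 30.0
```

Run:
```python
from h import *
np.set_printoptions(precision=2,suppress=True)
T=grab('top');S=grab('side')
for i in range(3):
    o=ctrl.get_obs();print(o['ee_pos'],o['ft_force'],o['t'])
a=T['frame'][140:250,190:400];b=S['frame'][100:320,260:380]
cv2.imwrite('pics/c3.png',np.hstack([cv2.resize(a,(570,300),interpolation=cv2.INTER_CUBIC),cv2.resize(b,(164,300),interpolation=cv2.INTER_CUBIC)]))
```

```text
[598.57 175.98 230.4 ] [ 0.13  0.38 -2.21] 7.2
[598.57 175.98 230.4 ] [ 0.13  0.38 -2.21] 7.2
[598.57 175.98 230.4 ] [ 0.13  0.38 -2.21] 7.2
```

View pics/c3.png

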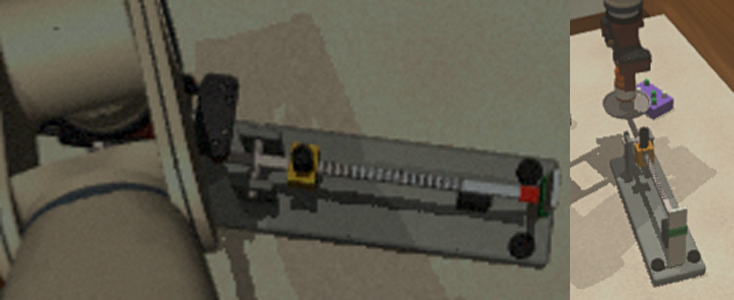

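The jar hangs over the pan and the pointer is undisturbed. I lower it slowly.

>>> arm_command([
  {"linear": [0, 0, 0.01], "turn": 0},
  {"linear": [0, 0, 0.008], "turn": 0},
  {"linear": [0, 0, 0.002], "turn": 0},
  {"linear": [0, 0, 0.002], "turn": 0},
  {"linear": [0, 0, 0.002], "turn": 0},
  {"linear": [0, 0, 0.002], "turn": 0},
  {"linear": [0, 0, 0.002], "turn": 0},
  {"linear": [0, 0, 0.001], "turn": 0},
  {"linear": [0, 0, 0.001], "turn": 0},
  {"linear": [0, 0, 0], "turn": 0},
])

```text
t: 8.2
ee_pos: [598.0, 176.5, 199.6]
orientation: [-0.19, -3.136, 0.0]
ft_force: [-0.5, 0.6, -0.8]
width: 46.9
grasp_force: 30.0
```

>>> arm_command([
  {"linear": [0, 0, 0.001], "turn": 0},
  {"linear": [0, 0, 0], "turn": 0},
  {"linear": [0, 0, 0], "turn": 0},
])

```text
t: 8.5
ee_pos: [598.0, 176.5, 198.7]
orientation: [0.19, 3.136, 0.0]
ft_force: [-0.5, 0.3, -2.0]
width: 46.6
grasp_force: 30.0
```

>>> arm_command([
  {"linear": [0, 0, 0.001], "turn": 0},
  {"linear": [0, 0, 0], "turn": 0},
  {"linear": [0, 0, 0.001], "turn": 0},
  {"linear": [0, 0, 0], "turn": 0},
])

```text
t: 8.9
ee_pos: [598.0, 176.5, 196.5]
orientation: [-0.19, -3.136, 0.0]
ft_force: [-0.9, -0.3, -1.8]
width: 46.8
grasp_force: 30.0
```

>>> arm_command([
  {"linear": [0, 0, 0.001], "turn": 0},
  {"linear": [0, 0, 0], "turn": 0},
  {"linear": [0, 0, 0], "turn": 0},
])

```text
t: 9.2
ee_pos: [598.1, 176.5, 196.0]
orientation: [0.19, 3.136, 0.0]
ft_force: [-1.4, -1.5, 4.0]
width: 47.0
grasp_force: 30.0
```

Run:
```python
from h import *
np.set_printoptions(precision=2,suppress=True)
T=grab('top');S=grab('side')
o=ctrl.get_obs();print(o['ee_pos'],o['ft_force'],o['t'])
a=T['frame'][180:240,260:400];b=S['frame'][150:310,270:370]
cv2.imwrite('pics/c4.png',np.hstack([cv2.resize(a,(560,480),interpolation=cv2.INTER_CUBIC)[:, :480],cv2.resize(b,(300,480),interpolation=cv2.INTER_CUBIC)]))
print('red',blobs(T,(0,150,60),(4,255,255)),blobs(S,(0,150,60),(4,255,255),4))
```

```text
[598.09 176.52 196.01] [-0.64 -0.61  3.88] 9.3
red [([385.4, 209.4], [382, 207, 8, 6, 38])] []
```

The pan has reached its stop and is taking the jar's weight. I release and retreat.

>>> arm_command([
  {"linear": [0, 0, -0.0004], "turn": 0},
  {"linear": [0, 0, 0], "turn": 0},
  {"linear": [0, 0, 0], "turn": 0},
  {"linear": [0, 0, 0], "turn": 0},
  {"linear": [0, 0, 0], "turn": 0},
], jaw=0.7)

```text
t: 9.8
ee_pos: [598.0, 176.5, 195.9]
orientation: [-0.19, -3.136, 0.0]
ft_force: [-0.7, -0.7, -0.1]
width: 74.3
grasp_force: 0.0
```

>>> arm_command([
  {"linear": [0, 0, -0.005], "turn": 0},
  {"linear": [0, 0, -0.015], "turn": 0},
  {"linear": [0, 0, -0.02], "turn": 0},
  {"linear": [0, 0, -0.02], "turn": 0},
  {"linear": [0, 0, -0.02], "turn": 0},
  {"linear": [0, 0, -0.02], "turn": 0},
])

```text
t: 10.4
ee_pos: [598.2, 176.6, 298.4]
orientation: [0.189, 3.135, 0.001]
ft_force: [-0.2, 0.8, -1.2]
width: 74.3
grasp_force: 0.0
```

>>> arm_command([
  {"linear": [0, -0.029, 0], "turn": 0},
  {"linear": [0, -0.04, 0], "turn": 0},
  {"linear": [0, -0.04, 0], "turn": 0},
  {"linear": [0, -0.03, 0], "turn": 0},
  {"linear": [0, 0, 0.02], "turn": 0},
  {"linear": [0, 0, 0.03], "turn": 0},
  {"linear": [0, 0, 0.02], "turn": 0},
  {"linear": [0, 0, 0], "turn": 0},
  {"linear": [0, 0, 0], "turn": 0},
], jaw=-0.25)

```text
t: 11.3
ee_pos: [581.7, 38.6, 227.2]
orientation: [0.19, 3.135, 0.0]
ft_force: [-0.7, -0.5, 0.6]
width: 32.9
grasp_force: 0.0
```

Run:
```python
from h import *
np.set_printoptions(precision=2,suppress=True)
S=grab('side');T=grab('top')
o=ctrl.get_obs();print(o['ee_pos'],o['ft_force'],o['t'],o['width'])
b=S['frame'][110:310,250:390];a=T['frame'][140:250,190:400]
cv2.imwrite('pics/c5.png',np.hstack([cv2.resize(b,(420,600),interpolation=cv2.INTER_CUBIC),cv2.copyMakeBorder(cv2.resize(a,(380,200)),0,400,0,0,0)]))
```

```text
[582.3   38.66 227.94] [ 0.2   0.08 -0.34] 11.4 33.212821646279274
```

View pics/c5.png

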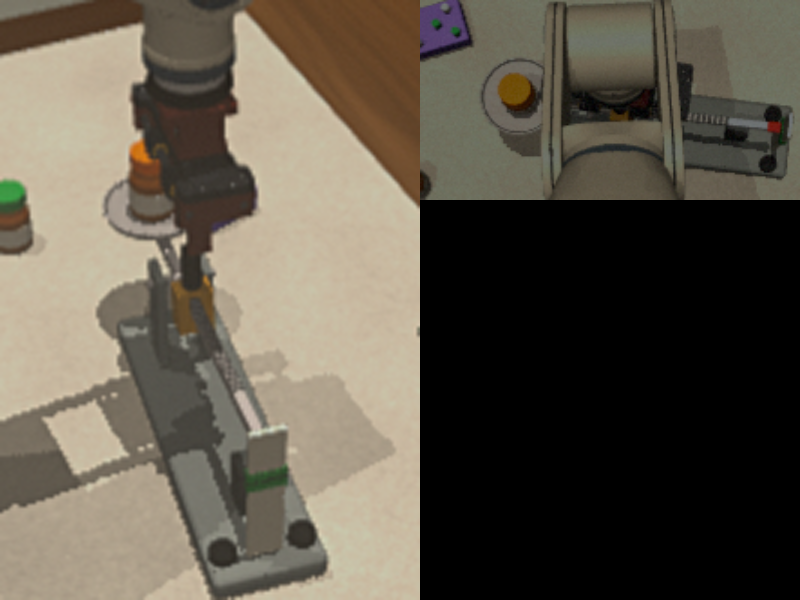

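The jar stands upright on the pan. The gripper is above the knob, in line with the beam. I descend around it.

>>> arm_command([
  {"linear": [0, 0, 0.01], "turn": 0},
  {"linear": [0, 0, 0.005], "turn": 0},
  {"linear": [0, 0, 0.005], "turn": 0},
  {"linear": [0, 0, 0.005], "turn": 0},
  {"linear": [0, 0, 0.005], "turn": 0},
  {"linear": [0, 0, 0], "turn": 0},
])

```text
t: 12.0
ee_pos: [580.8, 38.5, 195.1]
orientation: [-0.19, -3.134, 0.0]
ft_force: [-0.7, -1.1, -0.0]
width: 32.6
grasp_force: 0.0
```

>>> arm_command([
  {"linear": [0, 0, 0.005], "turn": 0},
  {"linear": [0, 0, 0.005], "turn": 0},
  {"linear": [0, 0, 0.005], "turn": 0},
  {"linear": [0, 0, 0.005], "turn": 0},
  {"linear": [0, 0, 0], "turn": 0},
])

```text
t: 12.5
ee_pos: [580.8, 38.5, 175.2]
orientation: [-0.189, -3.134, 0.0]
ft_force: [-0.0, 0.3, 0.1]
width: 32.8
grasp_force: 0.0
```

>>> arm_command([
  {"linear": [0, -0.004, -0.0004], "turn": 0},
  {"linear": [0, -0.004, -0.0004], "turn": 0},
  {"linear": [0, -0.004, -0.0004], "turn": 0},
  {"linear": [0, -0.004, -0.0004], "turn": 0},
  {"linear": [0, -0.004, -0.0004], "turn": 0},
  {"linear": [0, -0.004, -0.0004], "turn": 0},
])

```text
t: 13.1
ee_pos: [578.4, 14.4, 178.5]
orientation: [0.19, 3.136, 0.0]
ft_force: [0.1, 3.3, -3.7]
width: 32.8
grasp_force: 2.0
```

Run:
```python
from h import *
np.set_printoptions(precision=2,suppress=True)
S=grab('side');T=grab('top')
o=ctrl.get_obs();print(o['ee_pos'],o['ft_force'],o['t'],o['width'])
b=S['frame'][110:310,250:390];a=T['frame'][140:250,190:400]
cv2.imwrite('pics/c6.png',np.hstack([cv2.resize(b,(420,600),interpolation=cv2.INTER_CUBIC),cv2.copyMakeBorder(cv2.resize(a,(380,200)),0,400,0,0,0)]))
```

```text
[578.42  13.96 178.73] [-0.52  0.03  0.45] 13.2 33.04222215845123
```

View pics/c6.png

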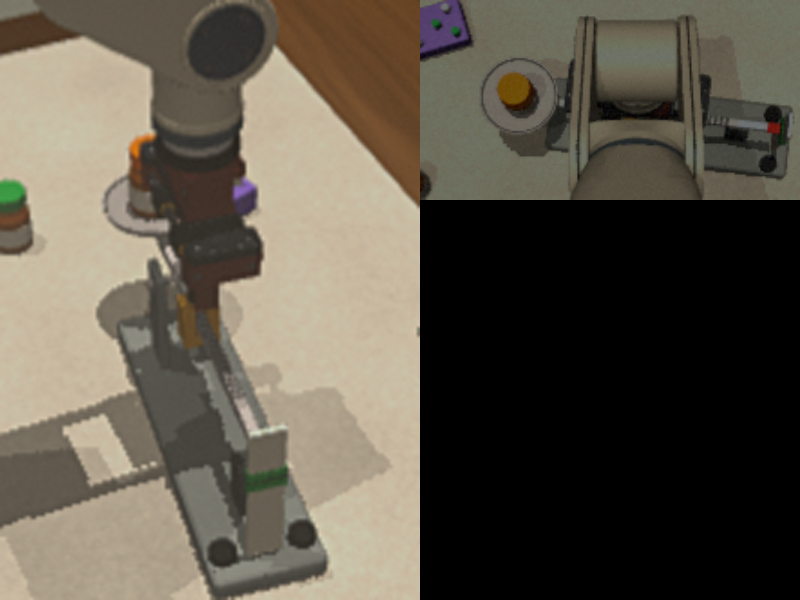

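The poise follows the fingers with about 3 N and the jar is steady. I keep pushing.

>>> arm_command([
  {"linear": [0, -0.004, -0.0004], "turn": 0},
  {"linear": [0, -0.004, -0.0004], "turn": 0},
  {"linear": [0, -0.004, -0.0004], "turn": 0},
  {"linear": [0, -0.004, -0.0004], "turn": 0},
  {"linear": [0, -0.004, -0.0004], "turn": 0},
  {"linear": [0, -0.004, -0.0004], "turn": 0},
  {"linear": [0, -0.004, -0.0004], "turn": 0},
  {"linear": [0, -0.004, -0.0004], "turn": 0},
  {"linear": [0, -0.004, -0.0004], "turn": 0},
  {"linear": [0, -0.004, -0.0004], "turn": 0},
])

```text
t: 14.2
ee_pos: [573.6, -25.4, 182.6]
orientation: [0.19, 3.136, -0.0]
ft_force: [0.1, 4.1, -4.1]
width: 32.7
grasp_force: 2.4
```

>>> arm_command([
  {"linear": [0, 0.006, 0], "turn": 0},
  {"linear": [0, 0, 0], "turn": 0},
  {"linear": [0, 0, 0], "turn": 0},
  {"linear": [0, 0, 0], "turn": 0},
  {"linear": [0, 0, 0], "turn": 0},
  {"linear": [0, 0, 0], "turn": 0},
  {"linear": [0, 0, 0], "turn": 0},
  {"linear": [0, 0, 0], "turn": 0},
])

```text
t: 15.0
ee_pos: [574.3, -19.1, 182.4]
orientation: [-0.19, -3.136, -0.0]
ft_force: [0.3, -0.4, 0.5]
width: 33.0
grasp_force: 0.0
```

```bash
cat > look.py <<'E'
from h import *
import sys
np.set_printoptions(precision=2,suppress=True)
S=grab('side');T=grab('top',sys.argv[1])
o=ctrl.get_obs();print(o['ee_pos'],o['ft_force'],o['t'],o['width'])
print('brass S',[b for b in blobs(S,(5,120,60),(26,255,255),20) if 285<b[0][0]<360 and b[0][1]<290])
print('brass T',[b for b in blobs(T,(18,120,60),(32,255,255),10) if 285<b[0][0]<380 and 180<b[0][1]<240])
print('red T',[b for b in blobs(T,(0,120,50),(6,255,255),10) if b[0][0]>370])
pv=np.array([585.4,76.9,125]);dr=np.array([-.122,-.9925,0]);z=np.array([0,0,1])
for th in(-.1,-.05,0,.05,.1): print(th,proj(T,pv+263*dr*np.cos(th)+z*263*np.sin(th))[0])
E
python3 look.py t7.png
```

```text
[574.26 -19.09 182.46] [ 0.24 -0.4   0.17] 15.1 32.83098446238711
brass S [([298.0, 161.9], [293, 154, 13, 19, 146]), ([318.3, 224.6], [313, 216, 14, 18, 128])]
brass T []
red T [([385.0, 210.1], [382, 207, 7, 7, 40])]
-0.1 [385.36 212.36]
-0.05 [386.48 211.74]
0 [387.37 211.09]
0.05 [388.03 210.38]
0.1 [388.43 209.64]
```

```bash
cat > tilt.py <<'E'
from h import *
import sys
np.set_printoptions(precision=2,suppress=True)
def redc(f):
    w=f[195:225,370:400].astype(float); w=w[...,2]-np.maximum(w[...,0],w[...,1]); w[w<25]=0
    v,u=np.mgrid[195:225,370:400]; return np.array([(w*u).sum(),(w*v).sum()])/w.sum()
g=np.array([1.06,-1.45]);
def th(c,c0): return .1*(c-c0)@g/(g@g)
lev=[redc(cv2.imread('pics/'+n)) for n in('top0.png','t2.png')]; c0=np.mean(lev,0)
if __name__=='__main__':
    print('level',lev,'t7',redc(cv2.imread('pics/t7.png')))
    c=[redc(grab('top')['frame']) for _ in range(4)]
    S=grab('side',sys.argv[1]+'_s.png');T=grab('top',sys.argv[1]+'_t.png');c.append(redc(T['frame']))
    print(np.array(c).T,'tilt',[round(th(x,c0),3) for x in c])
    o=ctrl.get_obs();print(o['ee_pos'],o['ft_force'],o['t'])
    print('brass S',[b for b in blobs(S,(5,120,60),(26,255,255),20) if 305<b[0][0]<360 and b[0][1]<290])
    print('cap S',[b for b in blobs(S,(5,120,60),(26,255,255),20) if b[0][0]<312 and b[0][0]>285])
    A=cv2.imread('pics/side0.png')[190:310,280:370];B=S['frame'][190:310,280:370]
    cv2.imwrite('pics/'+sys.argv[1]+'.png',np.hstack([cv2.resize(x,(390,520),interpolation=cv2.INTER_CUBIC) for x in(A,B)]))
E
python3 tilt.py k8
```

```text
level [array([384.57, 210.79]), array([384.57, 210.78])] t7 [385.01 210.18]
[[385.02 385.03 385.03 385.04 385.02]
 [210.22 210.18 210.23 210.2  210.17]] tilt [np.float64(0.04), np.float64(0.042), np.float64(0.04), np.float64(0.042), np.float64(0.042)]
[574.27 -19.08 182.48] [ 0.1   0.21 -0.15] 15.4
brass S [([318.2, 224.7], [313, 216, 14, 18, 129])]
cap S [([297.9, 161.9], [293, 154, 13, 19, 146])]
```

View pics/k8.png

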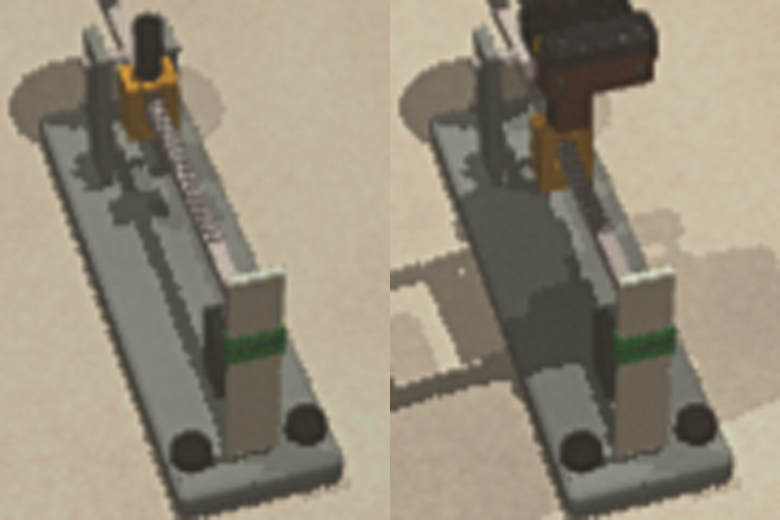

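The red centroid reads a tilt of about +0.041 with no contact, so the beam is off its stop. One more notch should bring it to about −0.017.

>>> arm_command([
  {"linear": [0, -0.004, -0.0003], "turn": 0},
  {"linear": [0, -0.004, -0.0003], "turn": 0},
  {"linear": [0, -0.003, -0.0002], "turn": 0},
  {"linear": [0, -0.003, 0], "turn": 0},
])

```text
t: 15.8
ee_pos: [572.5, -33.3, 183.3]
orientation: [-0.19, -3.136, -0.0]
ft_force: [1.1, 3.5, -3.0]
width: 32.8
grasp_force: 1.9
```

>>> arm_command([
  {"linear": [0, 0.006, 0], "turn": 0},
  {"linear": [0, 0, 0], "turn": 0},
  {"linear": [0, 0, 0], "turn": 0},
  {"linear": [0, 0, 0], "turn": 0},
  {"linear": [0, 0, 0], "turn": 0},
  {"linear": [0, 0, 0], "turn": 0},
  {"linear": [0, 0, 0], "turn": 0},
  {"linear": [0, 0, 0], "turn": 0},
  {"linear": [0, 0, 0], "turn": 0},
  {"linear": [0, 0, 0], "turn": 0},
])

```text
t: 16.8
ee_pos: [573.3, -27.0, 183.3]
orientation: [0.19, 3.136, -0.0]
ft_force: [0.2, 0.1, -0.0]
width: 32.8
grasp_force: 0.0
```

```bash
python3 tilt.py k9
```

```text
level [array([384.57, 210.79]), array([384.57, 210.78])] t7 [385.01 210.18]
[[384.31 384.31 384.28 384.32 384.31]
 [210.99 211.01 210.98 211.03 211.  ]] tilt [np.float64(-0.018), np.float64(-0.019), np.float64(-0.018), np.float64(-0.019), np.float64(-0.018)]
[573.29 -27.02 183.25] [ 0.53 -0.17 -0.26] 17.1
brass S [([319.0, 227.7], [314, 220, 14, 17, 127])]
cap S [([298.3, 160.5], [293, 153, 13, 18, 168])]
```

>>> arm_command([
  {"linear": [0, 0, 0], "turn": 0},
  {"linear": [0, 0, 0], "turn": 0},
  {"linear": [0, 0, -0.005], "turn": 0},
  {"linear": [0, 0, -0.015], "turn": 0},
  {"linear": [0, 0, -0.03], "turn": 0},
  {"linear": [0, 0, -0.04], "turn": 0},
  {"linear": [0, 0, -0.03], "turn": 0},
], jaw=-0.05)

```text
t: 17.8
ee_pos: [573.7, -27.0, 305.8]
orientation: [0.19, 3.134, 0.0]
ft_force: [-0.4, -0.0, 0.1]
width: 41.7
grasp_force: 0.0
```

>>> arm_command([
  {"linear": [0.03, 0, 0], "turn": 0},
  {"linear": [0.04, 0, 0], "turn": 0},
  {"linear": [0.04, 0, 0], "turn": 0},
  {"linear": [0.03, 0, 0], "turn": 0},
  {"linear": [0, 0, 0], "turn": 0},
  {"linear": [0, 0, 0], "turn": 0},
  {"linear": [0, 0, 0], "turn": 0},
  {"linear": [0, 0, 0], "turn": 0},
  {"linear": [0, 0, 0], "turn": 0},
  {"linear": [0, 0, 0], "turn": 0},
])

```text
t: 18.8
ee_pos: [434.7, -10.2, 303.0]
orientation: [-0.19, -3.135, 0.0]
ft_force: [-1.0, -0.4, -0.4]
width: 41.9
grasp_force: 0.0
```

```bash
python3 tilt.py k10
python3 - <<'E'
import cv2,numpy as np
a=cv2.imread('pics/k10_t.png')[130:260,160:420];b=cv2.imread('pics/k10_s.png')[110:330,230:440]
cv2.imwrite('pics/k11.png',np.vstack([cv2.resize(a,(520,260)),cv2.resize(b,(520,340),interpolation=cv2.INTER_CUBIC)]))
E
```

```text
level [array([384.57, 210.79]), array([384.57, 210.78])] t7 [385.01 210.18]
[[384.34 384.31 384.31 384.35 384.3 ]
 [211.02 211.03 211.03 211.   211.  ]] tilt [np.float64(-0.018), np.float64(-0.02), np.float64(-0.02), np.float64(-0.017), np.float64(-0.018)]
[434.35 -10.15 303.21] [-0.14  0.17  0.4 ] 19.1
brass S [([319.4, 226.9], [314, 218, 14, 19, 131])]
cap S [([299.9, 161.7], [293, 153, 15, 19, 234])]
```

View pics/k11.png

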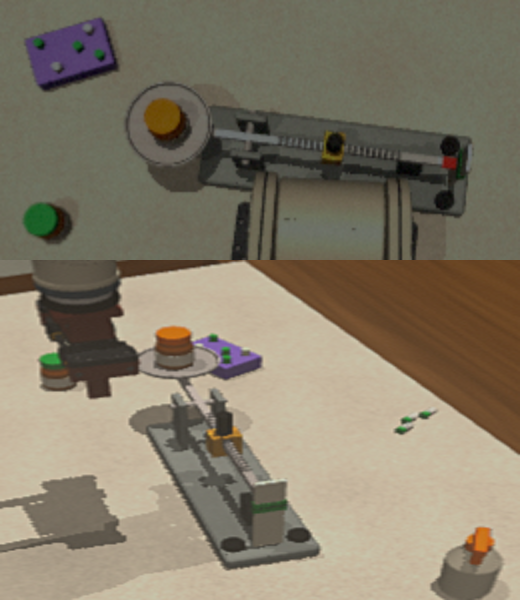

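The jar stands upright on the pan and the poise sits in its notch. The pointer is steady at −0.018 rad, about −5 mm against the ±11 mm band. The hand is clear and the bystanders are untouched.

```bash
python3 -c "
from workcell import ctrl
print(ctrl.close_job())"
```

```text
the job is handed in; nothing more can be done
None
```

The job is handed in at about 19 s: the orange-capped jar stands upright on the pan, the poise is set so the pointer rests inside the green band (tilt about −0.018 rad), and the hand is clear.

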